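# Block the gap behind the tumbler in the painting cradle

## Robot

A 6-joint arm with a two-finger parallel gripper is mounted at the origin on the work surface. World frame = base frame: x ahead of the robot, y to its left, z up, the work surface at z = 0. Lengths are in m, angles in rad, forces in N, time in s.
With the tool pointing down it reaches from about 0.3 to 0.875 m from the base axis. Payload 6.4 kg.
Tool frame: the origin (TCP) lies midway between the tips of the shut fingers; the grasp point (between the pads) lies ctrl.grip_depth behind it (ctrl.grip_depth is the distance from the TCP to the grasp point, in m); x points along the fingers, y is the direction in which the jaws open and shut, and the axes are right-handed (so a half turn about x gives the same grasp; the last joint's range is limited). The gripper opens to 85 mm and grips with 20 to 120 N. Pads are 22 mm wide; open, the fingers measure 114 mm over their backs; the gripper's body (76 mm by 85 mm) begins 54 mm behind the grasp point. The pads swing forward as they close: fully open they stand 13 mm farther back than shut.
Start: joints at [-1.334, 0.181, 1.607, -0, 1.354, -0.206], TCP at [0.246, -0.52, 0.231] pointing down, gripper open.
Joint ranges: [-2.99, 2.99], [-0.89, 2.07], [0.3, 2.58], [-1.14, 4.28], [0, 2.63], [-3.12, 3.12]. Speed limits (rad/s): [2.57, 2.57, 3.01, 3.14, 3.14, 3.14].

## Interface

Orientations are given as a unit quaternion [w, x, y, z].
In Python, from bench import ctrl gives the robot as it stands.
- The arm moves only by the tool carry_out, never from a script. Its argument "motion" is one flat list of numbers, 7 for each row, row after row: the turn, a rotation vector about the tool's x, y, z in degrees, then the shift along the tool's x, y, z in m, then the gripper's target within -1 to 1 (shut at 1, half-way at 0, fully open at -1). A call has 1 to 10 rows; each row shifts and turns the pose as measured when the row begins, along the tool's axes as they then stand; what a row does not reach is not made up. A row lasts 1/10 s, in which the tool goes at most 50 mm and 8.59 degrees, less where a joint would pass 70% of its speed; a pose out of reach is approached as far as the arm can. A call with a gripper value outside its range is refused whole. The fingers move at their own pace and stop on an object; the grip force is fixed at half the most. Time passes only in rows, so rows that do not move let the fingers close. It gives the time, the measured TCP pose, the force and the opening at its end, in the units of the state.
- ctrl.get_obs(): the state, without advancing time (a new reading comes with each control period).
- ctrl.camera(name): name is "scene" or "top" or "wrist"; returns the picture (480x640x3 uint8, blue, green, red); there is no depth.
- ctrl.camera_params(name): a dict with "mtx" (3x3 intrinsics, pixels), "pose" (4x4, takes a point from camera to world coordinates); the wrist camera has in their place "hand_eye" (4x4, takes a point from camera to tool coordinates, whose origin is the TCP and whose axes are the tool frame's). Camera axes: x right, y down, z forward; pixel columns grow to the right and rows downward; lengths in m; the calibration is good to about 2 mm. A picture is of the moment at which its call begins: read the wrist's pose just before it. camera_params takes no time and is no camera call.
- ctrl.hand_in(): hands the job in, once; it reports no verdict.
Trained networks look in the newest picture that a camera, given by its name, has taken for a name from the list of things; names that differ only in an ending like _2 or _b are one class to them, and where a whole thing is asked for, a point or a joint stands for the part that bears it (a point fixed in the world has none). Each returns a list of dicts, best first, with "conf" (0 to 1); they miss things now and then, are a little off and sometimes report something else, mostly with a low value. They report only what shows in the picture. A call takes as long as a camera call. They do not tell look-alikes from the thing itself.
- ctrl.boxes_of(camera, thing): "point" ([x, y, z] in m, in the coordinates of the camera as it stood for that picture, good to about 4 mm: the middle of the surface that is visible of it).
- ctrl.trace(camera, thing): "pixels" (480x640 bool, what is visible of it).
- ctrl.landmark_of(camera, thing): "point" ([x, y, z] in m, in the coordinates of the camera as it stood for that picture, good to about 4 mm: a listed point, or the origin of a listed thing).
The state is a dict: "time_s": time; "q": joint angles; "dq": joint speeds; "joint_efforts": joint torques, N m; "eef_pos": TCP position; "eef_rot": TCP orientation; "wrist_force": force on the tool from outside, world axes, zero at the start; "torque": the same for the moment, N m; "opening": opening from 0.0 (shut) to 1.0 (fully open).
Only numpy, scipy, OpenCV 4.12 (cv2) and the standard library are available. Lean on these libraries where they do the work, as an engineer would, in place of code of your own. Each camera call takes 0.05 s, during which the arm holds its last target. There are 200 camera calls.

## Task

A travel tumbler lies in a wooden painting cradle, with a gap left between its foot and the wooden end stop. Of the two plain wooden spacer blocks on the table, choose the one that fills this gap (the other is far too thick or far too loose), carry it over, lower it gently into the gap, square between foot and stop and not dropped, until it stands upright on the cradle board, and let go.

Things in the scene. Friction and masses are not known exactly. Their poses are not given: they have to be found in the camera images.
- cradle: Fixed wooden board, 120 (x) by 300 (y) by 16 mm thick; a tumbler is strapped on it, lying along y. Origin: centre of the underside, on the table; z up. Tumbler: axis at x = 0, 52 mm above the table, 70 mm thick, top 92 mm above the table; its flat foot, 54 mm across with bevelled rim, is at y = -50 mm, facing -y to the end stop. The gap between them, over the board, is centred on x = 0, open above and at both sides.
- end_stop: Fixed wooden stop on the cradle board, parallel to it at x = 0: 50 (x) by 18 (y) by 46 mm tall, top 12 mm bevelled. Origin: centre of its underside, 16 mm above the table; its face to the tumbler is at its y = +9 mm. It is pegged at cradle y = -101 mm (gap 42 mm, centre y = -71 mm) or y = -127 mm (gap 68 mm, centre y = -84 mm); a thin brass cover lies over the unused row.
- block_thin: Plain wooden spacer block, the thinner one: 46 mm wide (its x), 30 mm thick (its y), 75 mm tall, about 67 g. Origin: centre of its underside; z up. Loose, upright on the table. Grip it from above near its top across the 46 mm width, so that the fingers keep clear of foot and stop; its thickness goes along the cradle's y. It fills the 42 mm gap.
- block_thick: Plain wooden spacer block, the thicker one: 46 mm wide (its x), 56 mm thick (its y), 75 mm tall, about 126 g. Origin: centre of its underside; z up. Loose, upright on the table. Grip it from above near its top across the 46 mm width, so that the fingers keep clear of foot and stop; its thickness goes along the cradle's y. It fills the 68 mm gap.
There are look-alikes about, which are no part of the job. Leave any pink or red look-alike of the block_thin alone.

How it is judged:
By the outcome, as a careful person would: the job done as asked, in the order asked, and still so for the second after the job is handed in, with the robot touching nothing.
It also fails if it takes over 40 s, if anything falls off the work surface, if the arm or the gripper's body presses on something with over 40 N, if the wrist force passes 120 N, or if a joint passes its speed limit or range.

## Working session

There is one attempt and no reset: what is moved stays moved. The work goes in short steps, Python scripts to look and compute and a tool call to move; the robot and the scene stay as the last step left them, time stands still between calls to the robot, and variables do not carry over. Pictures are saved under pics/ and viewed, about 8 in all and at most 12, crops included, and the job is handed in when it is done.

Besides the shell and the picture viewer there is one more tool, called after "Request:" by a JSON object that holds its "method" and its "body", one argument or row to a line. carry_out: Moves the arm, as the interface text tells. Its arguments: {"type":"object","properties":{"motion":{"type":"array"}},"required":["motion"]}

```bash
mkdir -p pics; cat > h.py <<'E'
import numpy as np,cv2
from bench import ctrl
from scipy.spatial.transform import Rotation as R
def T(obs):
    p=obs["eef_rot"];M=np.eye(4);M[:3,:3]=R.from_quat([p[1],p[2],p[3],p[0]]).as_matrix();M[:3,3]=obs["eef_pos"];return M
def cam(n):
    P=ctrl.camera_params(n);return np.array(P["mtx"]),(T(ctrl.get_obs())@np.array(P["hand_eye"]) if n=="wrist" else np.array(P["pose"]))
def w(M,p): return (M@np.r_[p,1])[:3]
def ray(K,M,uv,z):
    d=M[:3,:3]@np.linalg.inv(K)@np.array([uv[0],uv[1],1.]);o=M[:3,3];return o+d*(z-o[2])/d[2]
def proj(K,M,p):
    q=np.linalg.inv(M)@np.r_[p,1];q=K@q[:3];return q[:2]/q[2]
E
python3 - <<'E'
from h import *
o=ctrl.get_obs();print(o["time_s"],T(o).round(3),o["opening"],ctrl.grip_depth)
for n in("scene","top"):
    K,M=cam(n);cv2.imwrite(f"pics/{n}0.png",ctrl.camera(n));print(n,M.round(3).tolist(),K.round(0).tolist())
    for t in("cradle","end_stop","block_thin","block_thick"):
        for f in("landmark_of","boxes_of"):
            for d in getattr(ctrl,f)(n,t): print(t,f,round(d["conf"],2),w(M,d["point"]).round(3), proj(K,M,w(M,d["point"])).round(0))
E
```

```text
0.0 [[-0.     0.428 -0.904  0.246]
 [ 0.002 -0.904 -0.428 -0.519]
 [-1.    -0.002 -0.     0.23 ]
 [ 0.     0.     0.     1.   ]] 1.0022230141072614 0.0187
scene [[-0.7, 0.59, -0.403, 0.971], [0.714, 0.575, -0.399, 0.301], [-0.003, -0.567, -0.824, 0.913], [0.0, 0.0, 0.0, 1.0]] [[598.0, 0.0, 319.0], [0.0, 598.0, 234.0], [0.0, 0.0, 1.0]]
cradle landmark_of 0.72 [0.57  0.19  0.002] [446. 369.]
cradle boxes_of 0.84 [0.598 0.218 0.019] [452. 389.]
end_stop landmark_of 0.61 [0.577 0.067 0.015] [386. 320.]
end_stop boxes_of 0.92 [0.585 0.07  0.053] [386. 313.]
block_thin landmark_of 0.98 [ 0.564 -0.247 -0.001] [264. 215.]
block_thin landmark_of 0.77 [ 0.65  -0.23  -0.002] [236. 247.]
block_thin landmark_of 0.76 [ 0.583 -0.161 -0.001] [288. 247.]
block_thin landmark_of 0.58 [ 0.471 -0.234 -0.003] [304. 192.]
block_thin boxes_of 0.8 [ 0.574 -0.24   0.055] [260. 201.]
block_thin boxes_of 0.7 [ 0.592 -0.148  0.055] [288. 237.]
block_thin boxes_of 0.66 [ 0.658 -0.218  0.058] [233. 235.]
block_thin boxes_of 0.65 [ 0.482 -0.224  0.053] [303. 179.]
block_thick landmark_of 0.92 [ 0.517 -0.388  0.004]
[... 396 characters left out ...]
.574 0.068 0.015] [230. 229.]
end_stop boxes_of 0.59 [0.571 0.061 0.05 ] [230. 227.]
block_thin landmark_of 0.98 [ 0.58  -0.162 -0.001] [345. 237.]
block_thin landmark_of 0.84 [ 0.563 -0.245 -0.003] [386. 248.]
block_thin landmark_of 0.77 [ 0.467 -0.23   0.002] [376. 295.]
block_thin landmark_of 0.74 [ 0.651 -0.227 -0.001] [379. 205.]
block_thin boxes_of 0.86 [ 0.644 -0.224  0.075] [382. 198.]
block_thin boxes_of 0.74 [ 0.571 -0.158  0.074] [345. 233.]
block_thin boxes_of 0.64 [ 0.463 -0.224  0.078] [377. 293.]
block_thin boxes_of 0.55 [ 0.555 -0.243  0.072] [390. 245.]
block_thick landmark_of 0.6 [ 0.519 -0.388 -0.004] [456. 275.]
block_thick boxes_of 0.63 [ 0.515 -0.38   0.073] [464. 272.]
```

View pics/scene0.png

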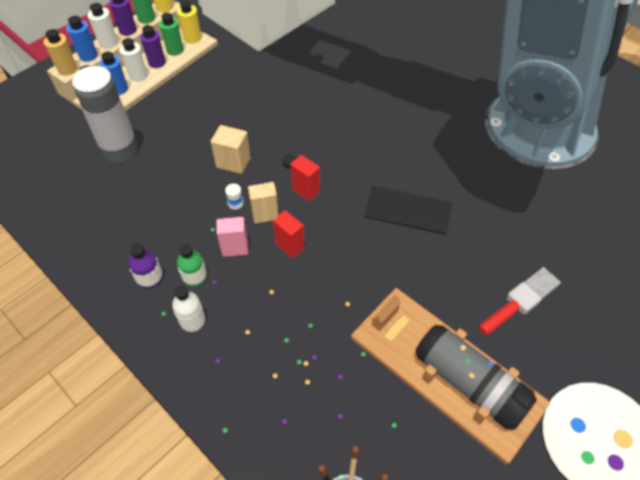

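View pics/top0.png

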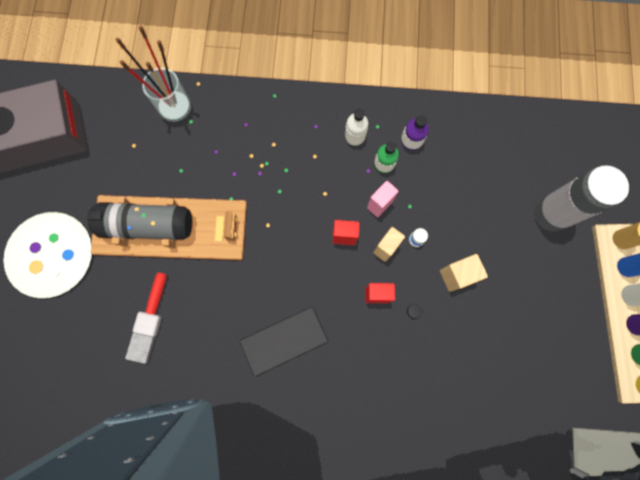

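The scene and top pictures show four thin blocks, only one of them plain wood: that one is at scene (263,202), with red and pink ones around it. The thick block is at scene (231,149) / top (464,272). The brass cover at top (221,228) lies between the tumbler's foot and the stop, at (232,226). So the stop is in the far row (-127 mm), the gap is 68 mm and the thick block fits. Next I fit the poses to the silhouettes.

```bash
cat > fit.py <<'E'
from h import *
from scipy.optimize import minimize
def box(sx,sy,z0,z1,cy=0): return np.array([[a*sx/2,cy+b*sy/2,z] for a in(-1,1) for b in(-1,1) for z in(z0,z1)])
CYL=np.array([[35*np.cos(a)*1e-3,y,.052+.035*np.sin(a)] for a in np.linspace(0,6.28,24) for y in(-.05,.125)])
PARTS={"block_thick":[box(.046,.056,0,.075)],"cradle":[box(.12,.3,0,.016),CYL,box(.05,.018,.016,.062,-.127)],"end_stop":[box(.05,.018,.016,.05)+0,box(.05,.008,.05,.062)]}
def ras(K,M,parts,s):
    m=np.zeros((480,640),np.uint8);c,n=np.cos(s[2]),np.sin(s[2])
    for P in parts:
        Q=P@np.array([[c,n,0],[-n,c,0],[0,0,1]])+[s[0],s[1],0]
        q=(np.linalg.inv(M)@np.c_[Q,np.ones(len(Q))].T)[:3];q=K@q;q=(q[:2]/q[2]).T.astype(np.float32)
        m|=cv2.fillConvexPoly(np.zeros_like(m),np.round(cv2.convexHull(q)*16).astype(np.int32),1,shift=4)
    return m>0
def fit(views,thing,s0):
    def cost(s):
        i=u=0
        for K,M,k in views:
            r=ras(K,M,PARTS[thing],s);i+=(r&k).sum()/k.sum();u+=(r|k).sum()/k.sum()
        return 1-i/u
    sim=np.array(s0)+np.array([[0,0,0],[.01,0,0],[0,.01,0],[0,0,.2]])
    r=minimize(cost,s0,method="Nelder-Mead",options=dict(initial_simplex=sim,xatol=1e-4,fatol=1e-5));return r.x,r.fun
E
python3 - <<'E'
from fit import *
V={}
for t in("block_thick","cradle"):
  V[t]=[]
  for n in("scene","top"):
    K,M=cam(n);ctrl.camera(n);d=ctrl.trace(n,t)
    print(t,n,[(round(x["conf"],2),x["pixels"].sum()) for x in d])
    if d: V[t].append((K,M,d[0]["pixels"]))
for y in np.radians([-75,-45,-15,15,45,75]): print("blk",*fit(V["block_thick"],"block_thick",[.518,-.388,y]))
for vs in (V["cradle"],V["cradle"][:1],V["cradle"][1:]): print("cradle",*fit(vs,"cradle",[.57,.19,0]))
for v in V["block_thick"]: print(max((fit([v],"block_thick",[.518,-.388,y]) for y in np.radians([-60,-20,20,60])),key=lambda r:-r[1]))
print(ctrl.get_obs()["time_s"])
E
```

```text
block_thick scene [(0.68, np.int64(1408))]
block_thick top [(0.96, np.int64(1017))]
cradle scene [(0.65, np.int64(13677))]
cradle top [(0.77, np.int64(8415))]
blk [ 0.5193411  -0.38871541 -1.17596347] 0.1926295614664082
blk [ 0.51937758 -0.38900256 -1.17373958] 0.19300129531868793
blk [ 0.51785017 -0.38865698  0.47821199] 0.08375912619231596
blk [ 0.51807866 -0.38950378  0.45857474] 0.0891617637232035
blk [ 0.51783716 -0.3890093   0.49037254] 0.08676946995167456
blk [ 0.51859011 -0.39065873  1.97875895] 0.19024826141177564
cradle [0.57138982 0.1906535  0.03848081] 0.10172687000759484
cradle [0.57231944 0.18981056 0.03818875] 0.08076845024690515
cradle [0.56959275 0.19067084 0.02989396] 0.11355735805330247
(array([ 0.51976773, -0.38884989,  0.59851364]), np.float64(0.07024519549370445))
(array([ 0.51671488, -0.38828925,  0.4586872 ]), np.float64(0.08378378378378382))
1.3
```

```bash
cat > plan.py <<'E'
from h import *
import sys
# args: x y z yaw_deg(tool y axis) n g
def plan(p,yaw,n,g):
    o=ctrl.get_obs();A=T(o);a=np.radians(yaw);y=np.array([np.cos(a),np.sin(a),0]);x=np.array([0,0,-1.])
    B=np.c_[x,y,np.cross(x,y)];p=np.array(p)
    print("t",o["time_s"],"pos",A[:3,3].round(4),"yaw",np.degrees(np.arctan2(A[1,1],A[0,1])).round(2),"F",np.round(o["wrist_force"],1),"op",round(o["opening"],3))
    rv=R.from_matrix(A[:3,:3].T@B).as_rotvec()
    for i in range(n):
        Ri=A[:3,:3]@R.from_rotvec(rv*i/n).as_matrix();d=Ri.T@((p-A[:3,3])/n)
        print(*np.degrees(rv/n).round(1),*d.round(4),g,sep=",",end=",\n")
if __name__=="__main__":
    v=list(map(float,sys.argv[1:]));plan(v[:3],v[3],int(v[4]),v[5])
E
python3 -c "
from h import *;P=ctrl.camera_params('wrist');print(np.round(P['hand_eye'],3),P['mtx'])"
python3 plan.py .518 -.389 .23 27.5 11 -1
```

```text
[[ 0.    -0.309  0.951 -0.142]
 [ 1.     0.    -0.    -0.001]
 [-0.     0.951  0.309 -0.08 ]
 [ 0.     0.     0.     1.   ]] [[409.97221776   0.         313.83322766]
 [  0.         409.97221776 234.50812625]
 [  0.           0.           1.        ]]
t 1.3 pos [ 0.2464 -0.5196  0.2313] yaw -64.63 F [ 0.5 -1.2  1.2] op 1.002
-8.4,-0.0,0.0,0.0001,-0.0001,-0.0274,-1.0,
-8.4,-0.0,0.0,0.0001,0.0038,-0.0271,-1.0,
-8.4,-0.0,0.0,0.0001,0.0078,-0.0263,-1.0,
-8.4,-0.0,0.0,0.0001,0.0115,-0.0249,-1.0,
-8.4,-0.0,0.0,0.0001,0.015,-0.0229,-1.0,
-8.4,-0.0,0.0,0.0001,0.0182,-0.0205,-1.0,
-8.4,-0.0,0.0,0.0001,0.021,-0.0176,-1.0,
-8.4,-0.0,0.0,0.0001,0.0233,-0.0144,-1.0,
-8.4,-0.0,0.0,0.0001,0.0252,-0.0108,-1.0,
-8.4,-0.0,0.0,0.0001,0.0265,-0.0071,-1.0,
-8.4,-0.0,0.0,0.0001,0.0272,-0.0031,-1.0,
```

Request:
{"method": "carry_out", "body": {
  "motion": [-8.4,0,0,0,0,-0.027,-1,-8.4,0,0,0,0.004,-0.027,-1,-8.4,0,0,0,0.008,-0.026,-1,-8.4,0,0,0,0.012,-0.025,-1,-8.4,0,0,0,0.015,-0.023,-1,-8.4,0,0,0,0.018,-0.02,-1,-8.4,0,0,0,0.021,-0.018,-1,-8.4,0,0,0,0.023,-0.014,-1,-8.4,0,0,0,0.025,-0.011,-1,-8.4,0,0,0,0.027,-0.007,-1]
}}

```text
time_s: 2.3
eef_pos: [0.4969, -0.3957, 0.2312]
eef_rot: [0.584, 0.399, 0.583, -0.4]
wrist_force: [-0.3, -0.8, 0.3]
opening: 0.998
```

```bash
python3 plan.py .518 -.389 .20 27.5 5 -1
```

```text
t 2.3 pos [ 0.4969 -0.3957  0.2312] yaw 21.2 F [-0.3 -0.8  0.3] op 0.998
-1.3,0.0,0.0,0.0062,0.0044,0.0003,-1.0,
-1.3,0.0,0.0,0.0062,0.0044,0.0004,-1.0,
-1.3,0.0,0.0,0.0062,0.0044,0.0005,-1.0,
-1.3,0.0,0.0,0.0062,0.0044,0.0006,-1.0,
-1.3,0.0,0.0,0.0062,0.0044,0.0007,-1.0,
```

Request:
{"method": "carry_out", "body": {
  "motion": [-1.3,0,0,0.006,0.004,0,-1,-1.3,0,0,0.006,0.004,0,-1,-1.3,0,0,0.006,0.004,0.001,-1,-1.3,0,0,0.006,0.004,0.001,-1,0,0,0,0,0,0,-1]
}}

```text
time_s: 2.8
eef_pos: [0.5141, -0.3898, 0.2044]
eef_rot: [0.602, 0.37, 0.603, -0.371]
wrist_force: [0.1, 0.2, -0.6]
opening: 0.999
```

```bash
python3 - <<'E'
from fit import *
K,M=cam("wrist");im=ctrl.camera("wrist")
d=ctrl.trace("wrist","block_thick");l=ctrl.landmark_of("wrist","block_thick")
print([(x["conf"],w(M,x["point"]).round(4)) for x in l],[(x["conf"],x["pixels"].sum()) for x in d])
if d:
  v=[(K,M,d[0]["pixels"])]
  for y in(.3,.48,.65): s,c=fit(v,"block_thick",[.518,-.389,y]);print(s,c)
  cs,_=cv2.findContours(ras(K,M,PARTS["block_thick"],s).astype(np.uint8),0,2);cv2.drawContours(im,cs,-1,(0,255,0),1)
cv2.imwrite("pics/w1.png",im)
E
python3 plan.py .518 -.389 .20 27.5 1 -1
```

```text
[(0.57, array([ 0.5173, -0.3817, -0.0025]))] [(0.87, np.int64(6004))]
[ 0.5186932  -0.38725643  0.44700296] 0.055974842767295696
[ 0.51899448 -0.38801908  0.44762621] 0.0562716127004087
[ 0.51867047 -0.38873588  0.45137342] 0.05863907180934458
t 2.95 pos [ 0.5143 -0.3903  0.2059] yaw 26.76 F [-0.   0.4 -0.4] op 1.002
-0.7,0.1,0.1,0.0059,0.0039,0.0005,-1.0,
```

View pics/w1.png

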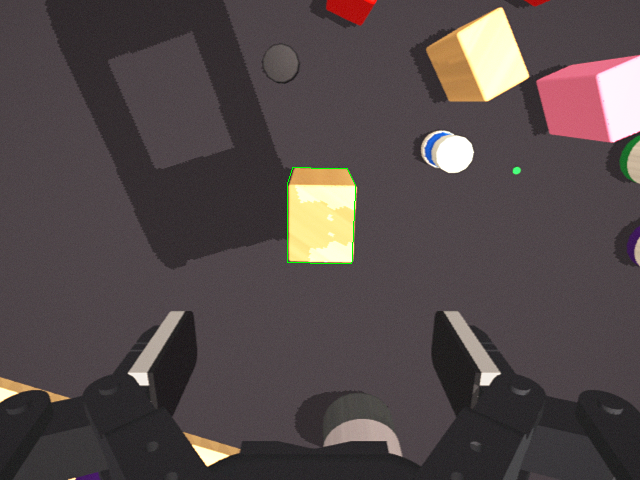

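The green outline fits the block well at (320,215). Nothing is near the finger paths; the standing tumbler at (355,430) is about 0.19 m away. I'll grip at yaw 25.8°.

```bash
python3 plan.py .5187 -.388 .038 25.8 8 -1
```

```text
t 2.95 pos [ 0.5143 -0.3903  0.2059] yaw 26.76 F [-0.   0.4 -0.4] op 1.002
0.1,0.0,0.0,0.021,0.0006,-0.0001,-1.0,
0.1,0.0,0.0,0.021,0.0006,-0.0,-1.0,
0.1,0.0,0.0,0.021,0.0006,-0.0,-1.0,
0.1,0.0,0.0,0.021,0.0006,-0.0,-1.0,
0.1,0.0,0.0,0.021,0.0006,-0.0,-1.0,
0.1,0.0,0.0,0.021,0.0006,-0.0,-1.0,
0.1,0.0,0.0,0.021,0.0006,-0.0,-1.0,
0.1,0.0,0.0,0.021,0.0006,-0.0,-1.0,
```

Request:
{"method": "carry_out", "body": {
  "motion": [0.5,0,0,0.02,0.003,0,-1,0.5,0,0,0.02,0.002,0,-1,0,0,0,0.02,0,0,-1,0,0,0,0.02,0,0,-1,0,0,0,0.02,0,0,-1,0,0,0,0.02,0,0,-1,0,0,0,0,0,0,-1]
}}

```text
time_s: 3.65
eef_pos: [0.5192, -0.3937, 0.0877]
eef_rot: [0.601, 0.376, 0.594, -0.38]
wrist_force: [-0.3, 0.2, -1.2]
opening: 1.0
```

```bash
python3 plan.py .5187 -.388 .038 25.8 3 -1
```

```text
t 3.65 pos [ 0.5192 -0.3937  0.0877] yaw 25.32 F [-0.3  0.2 -1.2] op 1.0
-0.2,0.2,-0.0,0.0166,0.0006,-0.002,-1.0,
-0.2,0.2,-0.0,0.0166,0.0007,-0.0019,-1.0,
-0.2,0.2,-0.0,0.0166,0.0007,-0.0019,-1.0,
```

Request:
{"method": "carry_out", "body": {
  "motion": [-0.3,0.5,0,0.018,0.001,-0.004,-1,-0.2,0,0,0.018,0.001,-0.003,-1,0,0,0,0.018,0.001,-0.001,-1,0,0,0,0,0,0,-1]
}}

```text
time_s: 4.05
eef_pos: [0.5198, -0.3873, 0.0345]
eef_rot: [0.602, 0.375, 0.596, -0.376]
wrist_force: [0.2, 1.2, -0.6]
opening: 0.999
```

```bash
python3 plan.py .5187 -.388 .038 25.8 1 -1
```

```text
t 4.05 pos [ 0.5198 -0.3873  0.0345] yaw 25.77 F [ 0.2  1.2 -0.6] op 0.999
-0.0,0.4,-0.2,-0.0035,-0.0013,0.0001,-1.0,
```

Request:
{"method": "carry_out", "body": {
  "motion": [0,0.4,-0.2,-0.003,-0.001,0,1,0,0,0,0,0,0,1,0,0,0,0,0,0,1,0,0,0,0,0,0,1,0,0,0,0,0,0,1,0,0,0,0,0,0,1,0,0,0,0,0,0,1]
}}

```text
time_s: 4.75
eef_pos: [0.5207, -0.39, 0.0424]
eef_rot: [0.601, 0.375, 0.597, -0.377]
wrist_force: [0.0, 0.5, -1.0]
opening: 0.527
```

```bash
python3 plan.py .5187 -.388 .20 25.8 5 1
```

```text
t 4.75 pos [ 0.5207 -0.39    0.0424] yaw 25.76 F [ 0.   0.5 -1. ] op 0.527
-0.0,0.1,-0.0,-0.0315,-0.0001,-0.0004,1.0,
-0.0,0.1,-0.0,-0.0315,-0.0001,-0.0004,1.0,
-0.0,0.1,-0.0,-0.0315,-0.0002,-0.0004,1.0,
-0.0,0.1,-0.0,-0.0315,-0.0002,-0.0005,1.0,
-0.0,0.1,-0.0,-0.0315,-0.0002,-0.0005,1.0,
```

Request:
{"method": "carry_out", "body": {
  "motion": [0,0,0,-0.015,0,0,1,0,0,0,-0.03,0,0,1,0,0,0,-0.035,0,0,1,0,0,0,-0.035,0,0,1,0,0,0,-0.035,0,0,1,0,0,0,-0.03,0,0,1]
}}

```text
time_s: 5.35
eef_pos: [0.5173, -0.3862, 0.2265]
eef_rot: [0.597, 0.376, 0.601, -0.376]
wrist_force: [1.1, -0.9, -1.8]
opening: 0.53
```

```bash
python3 plan.py .5746 .1067 .22 2.0 15 1
```

```text
t 5.35 pos [ 0.5173 -0.3862  0.2265] yaw 25.76 F [ 1.1 -0.9 -1.8] op 0.53
1.6,-0.0,0.0,0.0006,0.0177,-0.0279,1.0,
1.6,-0.0,0.0,0.0005,0.0169,-0.0284,1.0,
1.6,-0.0,0.0,0.0005,0.0162,-0.0289,1.0,
1.6,-0.0,0.0,0.0005,0.0153,-0.0293,1.0,
1.6,-0.0,0.0,0.0005,0.0145,-0.0297,1.0,
1.6,-0.0,0.0,0.0005,0.0137,-0.0301,1.0,
1.6,-0.0,0.0,0.0005,0.0129,-0.0305,1.0,
1.6,-0.0,0.0,0.0005,0.012,-0.0308,1.0,
1.6,-0.0,0.0,0.0005,0.0112,-0.0311,1.0,
1.6,-0.0,0.0,0.0005,0.0103,-0.0314,1.0,
1.6,-0.0,0.0,0.0005,0.0094,-0.0317,1.0,
1.6,-0.0,0.0,0.0005,0.0085,-0.032,1.0,
1.6,-0.0,0.0,0.0005,0.0077,-0.0322,1.0,
1.6,-0.0,0.0,0.0005,0.0068,-0.0324,1.0,
1.6,-0.0,0.0,0.0004,0.0059,-0.0326,1.0,
```

Request:
{"method": "carry_out", "body": {
  "motion": [1.6,0,0,0,0.018,-0.028,1,1.6,0,0,0,0.017,-0.028,1,1.6,0,0,0,0.016,-0.029,1,1.6,0,0,0,0.015,-0.029,1,1.6,0,0,0,0.0145,-0.03,1,1.6,0,0,0,0.0135,-0.03,1,1.6,0,0,0,0.013,-0.0305,1,1.6,0,0,0,0.012,-0.031,1,1.6,0,0,0,0.011,-0.031,1,1.6,0,0,0,0.01,-0.031,1]
}}

```text
time_s: 6.35
eef_pos: [0.5608, -0.0543, 0.2458]
eef_rot: [0.544, 0.461, 0.529, -0.46]
wrist_force: [0.5, 0.4, -0.5]
opening: 0.53
```

```bash
python3 plan.py .5746 .0267 .22 2.0 4 1
```

```text
t 6.35 pos [ 0.5608 -0.0543  0.2458] yaw 8.7 F [ 0.5  0.4 -0.5] op 0.53
1.7,0.2,-0.2,0.0062,0.0064,-0.0196,1.0,
1.7,0.2,-0.2,0.0063,0.0058,-0.0197,1.0,
1.7,0.2,-0.2,0.0063,0.0053,-0.0199,1.0,
1.7,0.2,-0.2,0.0064,0.0047,-0.02,1.0,
```

Request:
{"method": "carry_out", "body": {
  "motion": [1.7,0.2,-0.2,0.005,0.0065,-0.02,1,1.7,0.2,-0.2,0.005,0.006,-0.02,1,1.7,0.2,-0.2,0.005,0.005,-0.02,1,1.7,0.2,-0.2,0.005,0.005,-0.02,1,0,0,0,0,0,0,1,0,0,0,0,0,0,1]
}}

```text
time_s: 6.95
eef_pos: [0.5752, 0.0361, 0.2321]
eef_rot: [0.511, 0.493, 0.506, -0.489]
wrist_force: [-0.6, -0.6, -1.5]
opening: 0.532
```

```bash
python3 - <<'E'
from fit import *
K,M=cam("wrist");im=ctrl.camera("wrist");cv2.imwrite("pics/w2.png",im)
for t in("end_stop","cradle","block_thick"):
  for x in ctrl.landmark_of("wrist",t): print(t,x["conf"],w(M,x["point"]).round(4),proj(K,M,w(M,x["point"])).round(0))
d=ctrl.trace("wrist","end_stop")
for x in d:
  print(x["conf"],x["pixels"].sum(),np.argwhere(x["pixels"]).mean(0)[::-1])
  PARTS["end_stop"]=[box(.05,.018,.016,.05),box(.05,.01,.05,.062)]
  print(fit([(K,M,x["pixels"])],"end_stop",[.5755,.064,.035]))
s=[.5714,.1906,.035];m=ras(K,M,PARTS["cradle"],s);cs,_=cv2.findContours(m.astype(np.uint8),0,2);cv2.drawContours(im,cs,-1,(0,255,0),1)
c,n=np.cos(s[2]),np.sin(s[2])
for P in([0,-.05,.025],[0,-.05,.079],[-.025,-.118,.016],[.025,-.118,.016],[-.06,-.15,.016],[.06,-.15,.016],[0,-.127,.062]):
  q=[s[0]+c*P[0]-n*P[1],s[1]+n*P[0]+c*P[1],P[2]];cv2.circle(im,tuple(int(v) for v in proj(K,M,q).round()),3,(255,0,255),1)
cv2.imwrite("pics/w2a.png",im)
E
python3 plan.py .5746 .1067 .20 2.0 4 1
```

```text
end_stop 0.56 [0.5782 0.0658 0.0091] [316. 161.]
cradle 0.62 [ 0.5711  0.1922 -0.0025] [313.   3.]
block_thick 0.74 [0.575  0.0426 0.1904] [313. 262.]
0.59 1781 [315.76979225 168.6254913 ]
(array([0.57768531, 0.06329412, 0.02965046]), np.float64(0.05735528412108337))
t 7.2 pos [0.5752 0.0351 0.2316] yaw 1.87 F [ 0.1  0.5 -0.9] op 0.529
-0.0,0.0,-0.1,0.0079,0.0004,-0.0179,1.0,
-0.0,0.0,-0.1,0.0079,0.0004,-0.0179,1.0,
-0.0,0.0,-0.1,0.0079,0.0004,-0.0179,1.0,
-0.0,0.0,-0.1,0.0079,0.0004,-0.0179,1.0,
```

View pics/w2a.png

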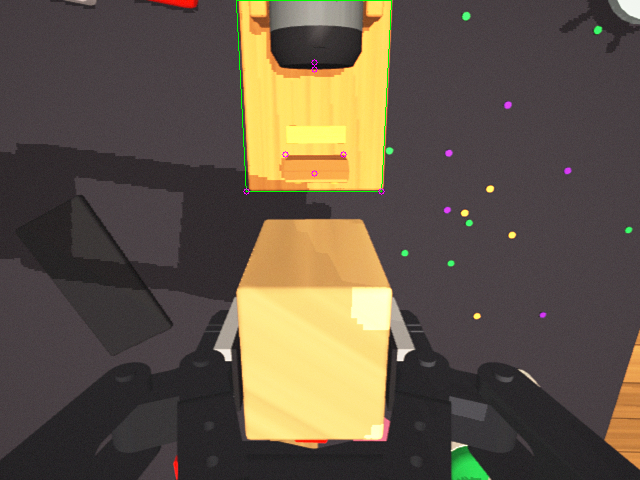

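```bash
python3 - <<'E'
from fit import *
K,M=cam("wrist");ctrl.camera("wrist");d=ctrl.trace("wrist","block_thick")
A=T(ctrl.get_obs());print(A.round(4).tolist())
for x in d[:1]:
  b=x["pixels"];r,c=np.where(b);print(x["conf"],b.sum(),c.min(),c.max(),r.min(),r.max())
  for dz in(-.004,0,.004):
    z=A[2,3]-.0424+dz;PARTS["b"]=[box(.046,.056,z,z+.075)]
    print(dz,fit([(K,M,b)],"b",[A[0,3],A[1,3],.03]))
K,M=cam("scene");im=ctrl.camera("scene");d=ctrl.trace("scene","block_thick")
for x in d[:1]:
    z=A[2,3]-.0424;PARTS["b"]=[box(.046,.056,z,z+.075)];print("scene",x["pixels"].sum(),fit([(K,M,x["pixels"])],"b",[A[0,3],A[1,3],.03]))
E
```

```text
[[0.0073, 0.9994, 0.0325, 0.5752], [-0.0003, 0.0325, -0.9995, 0.0353], [-1.0, 0.0073, 0.0006, 0.2314], [0.0, 0.0, 0.0, 1.0]]
0.79 30591 236 390 219 440
-0.004 (array([0.57512881, 0.03268881, 0.02932122]), np.float64(0.026868013335948238))
0 (array([0.57506718, 0.0350937 , 0.0311693 ]), np.float64(0.030764843799505726))
0.004 (array([0.5747472 , 0.03657675, 0.02455308]), np.float64(0.08947227431020621))
scene 1608 (array([0.57502528, 0.03606025, 0.07444989]), np.float64(0.4163339382940109))
```

The annotated view agrees with the pose: the predicted stop edges, board edges and foot all land within a few pixels. The block is held square (bottom edge row 219, columns 236–390). Target TCP is about (0.5755, 0.1065), yaw 1.9°.

Request:
{"method": "carry_out", "body": {
  "motion": [0,0.2,-0.2,0.012,0,-0.015,1,0,0.2,-0.2,0.012,0,-0.018,1,0,0,0,0.014,0,-0.018,1,0,0,0,0.014,0,-0.014,1,0,0,0,0.012,0,-0.006,1,0,0,0,0,0,0,1,0,0,0,0,0,0,1]
}}

```text
time_s: 8.1
eef_pos: [0.5716, 0.1121, 0.1608]
eef_rot: [0.505, 0.493, 0.511, -0.491]
wrist_force: [-0.7, 0.1, -1.8]
opening: 0.532
```

```bash
python3 plan.py .5755 .1065 .15 1.9 1 1
```

```text
t 8.1 pos [0.5716 0.1121 0.1608] yaw 1.83 F [-0.7  0.1 -1.8] op 0.532
-0.1,-0.4,0.2,0.0108,0.0038,0.0058,1.0,
```

Request:
{"method": "carry_out", "body": {
  "motion": [0,-0.3,0.2,0.005,0.002,0.003,1,0,0,0,0.004,0.002,0.002,1,0,0,0,0,0,0,1,0,0,0,0,0,0,1]
}}

```text
time_s: 8.5
eef_pos: [0.5775, 0.1049, 0.1526]
eef_rot: [0.508, 0.494, 0.507, -0.491]
wrist_force: [0.0, -0.7, -0.6]
opening: 0.529
```

```bash
python3 plan.py .5755 .1065 .15 1.9 1 1; python3 - <<'E'
from fit import *
A=T(ctrl.get_obs());K,M=cam("wrist");im=ctrl.camera("wrist")
for x in ctrl.trace("wrist","end_stop")[:1]: print(x["conf"],x["pixels"].sum())
a,b=cam("scene");sc=ctrl.camera("scene")[220:480,300:640]
cv2.imwrite("pics/c3.png",np.hstack([cv2.resize(im,(400,300)),cv2.resize(sc,(392,300))]))
E
```

```text
t 8.5 pos [0.5775 0.1049 0.1526] yaw 1.71 F [ 0.  -0.7 -0.6] op 0.529
-0.2,-0.1,-0.2,0.0026,-0.002,-0.0016,1.0,
```

View pics/c3.png

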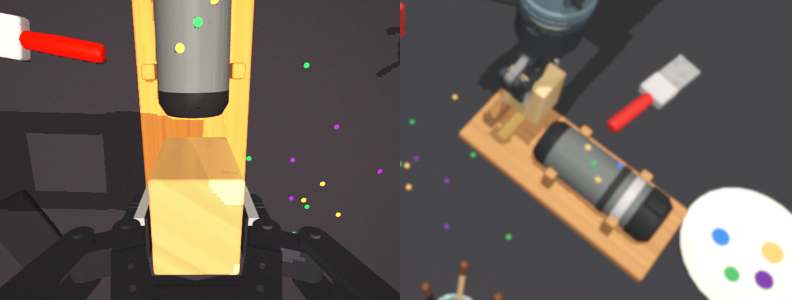

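The left half of the picture shows the block over the gap, behind the foot. The right half shows it above the board, next to the stop. I'll correct by 2 mm and lower.

Request:
{"method": "carry_out", "body": {
  "motion": [-0.1,0,-0.2,0.01,-0.001,-0.001,1,-0.1,0,0,0.01,-0.001,-0.001,1,0,0,0,0.01,0,0,1,0,0,0,0.008,0,0,1,0,0,0,0,0,0,1,0,0,0,0,0,0,1]
}}

```text
time_s: 9.25
eef_pos: [0.5743, 0.1076, 0.1102]
eef_rot: [0.508, 0.491, 0.509, -0.492]
wrist_force: [-0.6, -0.6, -0.4]
opening: 0.533
```

```bash
python3 plan.py .5755 .1065 .0584 1.9 1 1
```

```text
t 9.25 pos [0.5743 0.1076 0.1102] yaw 1.96 F [-0.6 -0.6 -0.4] op 0.533
0.1,-0.1,0.1,0.0518,0.0013,0.0013,1.0,
```

Request:
{"method": "carry_out", "body": {
  "motion": [0,0,0,0.006,0.0005,0.0005,1,0,0,0,0.006,0.0005,0.0005,1,0,0,0,0.006,0,0,1,0,0,0,0.006,0,0,1,0,0,0,0.006,0,0,1,0,0,0,0.006,0,0,1,0,0,0,0,0,0,1]
}}

```text
time_s: 9.95
eef_pos: [0.5758, 0.1066, 0.0716]
eef_rot: [0.508, 0.491, 0.509, -0.491]
wrist_force: [-0.9, 0.2, -0.4]
opening: 0.529
```

```bash
python3 plan.py .5755 .1065 .0584 1.9 1 1;  python3 - <<'E'
from fit import *
A=T(ctrl.get_obs());K,M=cam("wrist");im=ctrl.camera("wrist")
sc=ctrl.camera("scene")[270:390,340:500]
cv2.imwrite("pics/c4.png",np.hstack([cv2.resize(im,(400,300)),cv2.resize(sc,(400,300))]))
E
```

```text
t 9.95 pos [0.5758 0.1066 0.0716] yaw 1.96 F [-0.9  0.2 -0.4] op 0.529
0.1,-0.1,0.1,0.0132,-0.0003,0.0001,1.0,
```

View pics/c4.png

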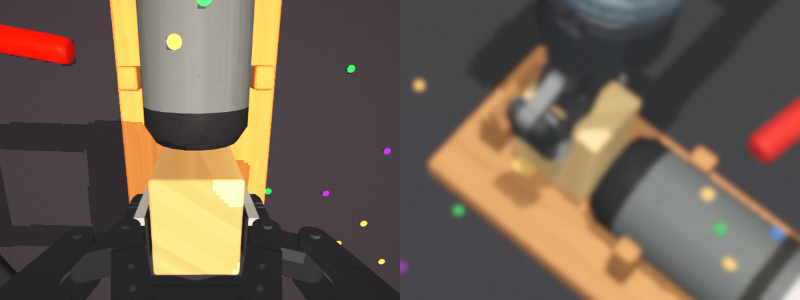

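The block is in the gap, clear of foot and stop, with no side force. About 13 mm remain, so I'll go slowly.

Request:
{"method": "carry_out", "body": {
  "motion": [0,0,0,0.003,0,0,1,0,0,0,0.003,0,0,1,0,0,0,0.003,0,0,1,0,0,0,0.002,0,0,1,0,0,0,0,0,0,1]
}}

```text
time_s: 10.55
eef_pos: [0.5773, 0.1066, 0.0616]
eef_rot: [0.509, 0.492, 0.508, -0.491]
wrist_force: [-0.1, -0.1, -1.6]
opening: 0.526
```

Request:
{"method": "carry_out", "body": {
  "motion": [0,0,0,0.0015,0,0,1,0,0,0,0.001,0,0,1,0,0,0,0,0,0,1]
}}

```text
time_s: 10.85
eef_pos: [0.5774, 0.1066, 0.059]
eef_rot: [0.509, 0.492, 0.508, -0.49]
wrist_force: [0.2, -0.6, -0.8]
opening: 0.526
```

Request:
{"method": "carry_out", "body": {
  "motion": [0,0,0,0.001,0,0,1,0,0,0,0,0,0,1]
}}

```text
time_s: 11.05
eef_pos: [0.5775, 0.1066, 0.058]
eef_rot: [0.509, 0.492, 0.508, -0.49]
wrist_force: [-0.0, 0.7, -1.7]
opening: 0.529
```

Request:
{"method": "carry_out", "body": {
  "motion": [0,0,0,0.001,0,0,1,0,0,0,0,0,0,1]
}}

```text
time_s: 11.25
eef_pos: [0.5776, 0.1066, 0.057]
eef_rot: [0.509, 0.492, 0.508, -0.49]
wrist_force: [-0.6, -0.2, 0.3]
opening: 0.527
```

Request:
{"method": "carry_out", "body": {
  "motion": [0,0,0,0.001,0,0,1,0,0,0,0,0,0,1]
}}

```text
time_s: 11.45
eef_pos: [0.5779, 0.1067, 0.0565]
eef_rot: [0.509, 0.493, 0.508, -0.49]
wrist_force: [0.4, 0.4, -1.0]
opening: 0.531
```

Request:
{"method": "carry_out", "body": {
  "motion": [0,0,0,0.001,0,0,1,0,0,0,0,0,0,1]
}}

```text
time_s: 11.65
eef_pos: [0.5782, 0.1069, 0.0566]
eef_rot: [0.509, 0.493, 0.508, -0.49]
wrist_force: [-0.3, -0.6, -0.4]
opening: 0.529
```

Request:
{"method": "carry_out", "body": {
  "motion": [0,0,0,0.002,-0.0005,0,1,0,0,0,0,0,0,1]
}}

```text
time_s: 11.85
eef_pos: [0.5787, 0.1072, 0.0568]
eef_rot: [0.51, 0.493, 0.508, -0.489]
wrist_force: [0.9, -0.3, -0.4]
opening: 0.529
```

```bash
python3 plan.py .5755 .1065 .0565 1.9 1 1; python3 - <<'E'
from fit import *
A=T(ctrl.get_obs());print(A[:3,:3].round(4).tolist());K,M=cam("wrist");im=ctrl.camera("wrist")
d=ctrl.trace("wrist","block_thick")
for x in d[:1]:
  PARTS["b"]=[box(.046,.056,.016,.091)];print(fit([(K,M,x["pixels"])],"b",[A[0,3],A[1,3],.03]))
fs=[]
for i in range(6): ctrl.camera("wrist");fs.append(ctrl.get_obs()["wrist_force"])
print(np.mean(fs,0).round(2))
E
```

```text
t 11.85 pos [0.5787 0.1072 0.0568] yaw 1.99 F [ 0.9 -0.3 -0.4] op 0.529
0.1,-0.1,-0.3,0.0003,-0.0032,0.0005,1.0,
[[0.0056, 0.9994, 0.0348], [0.0016, 0.0348, -0.9994], [-1.0, 0.0056, -0.0014]]
(array([0.57880573, 0.10524437, 0.03299886]), np.float64(0.17678891706351663))
[-0.12  0.65  2.7 ]
```

The mean vertical force rose to about +2.7 N from about -1 N, and z has stopped at 0.0567. The block is standing on the board, so I'll release it.

Request:
{"method": "carry_out", "body": {
  "motion": [0,0,0,0,0,0,-0.15,0,0,0,0,0,0,-0.3,0,0,0,0,0,0,-0.5,0,0,0,0,0,0,-0.6,0,0,0,0,0,0,-0.6,0,0,0,0,0,0,-0.6]
}}

```text
time_s: 12.85
eef_pos: [0.5773, 0.1068, 0.0548]
eef_rot: [0.509, 0.492, 0.508, -0.49]
wrist_force: [-0.0, -0.3, -0.7]
opening: 0.799
```

Request:
{"method": "carry_out", "body": {
  "motion": [0,0,0,-0.008,0,0,-0.6,0,0,0,-0.015,0,0,-0.6,0,0,0,-0.025,0,0,-0.6,0,0,0,-0.03,0,0,-0.6,0,0,0,-0.03,0,0,-0.6,0,0,0,-0.03,0,0,-0.6,0,0,0,-0.02,0,0,-0.6,0,0,0,0,0,0.03,-0.6,0,0,0,0,0,0.04,-0.6,0,0,0,0,0,0.04,-0.6]
}}

```text
time_s: 13.85
eef_pos: [0.5824, -0.0011, 0.2332]
eef_rot: [0.514, 0.493, 0.507, -0.485]
wrist_force: [-0.4, -0.4, -0.5]
opening: 0.797
```

Request:
{"method": "carry_out", "body": {
  "motion": [0,0,0,0,0,0,-0.6,0,0,0,0,0,0,-0.6]
}}

```text
time_s: 14.05
eef_pos: [0.5831, -0.006, 0.2367]
eef_rot: [0.514, 0.495, 0.504, -0.486]
wrist_force: [-0.3, 0.2, 0.4]
opening: 0.799
```

```bash
python3 - <<'E'
from fit import *
o=ctrl.get_obs();print(o["time_s"],o["eef_pos"])
K,M=cam("wrist");im=ctrl.camera("wrist");d=ctrl.trace("wrist","block_thick")
for x in d[:1]:
  for z in(.016,):
    PARTS["b"]=[box(.046,.056,z,z+.075)];print(x["conf"],fit([(K,M,x["pixels"])],"b",[.576,.1065,.035]))
for x in ctrl.trace("wrist","end_stop")[:1]: print(x["conf"],fit([(K,M,x["pixels"])],"end_stop",[.5755,.064,.035]))
sc=ctrl.camera("scene")[270:390,340:500]
cv2.imwrite("pics/c5.png",np.hstack([cv2.resize(im,(400,300)),cv2.resize(sc,(400,300))]))
E
```

```text
14.05 [ 0.58314314 -0.0060134   0.23668328]
0.83 (array([0.57849664, 0.10809615, 0.04104067]), np.float64(0.022827041264266823))
0.97 (array([0.57723055, 0.06357952, 0.03751325]), np.float64(0.06046776953793487))
```

View pics/c5.png

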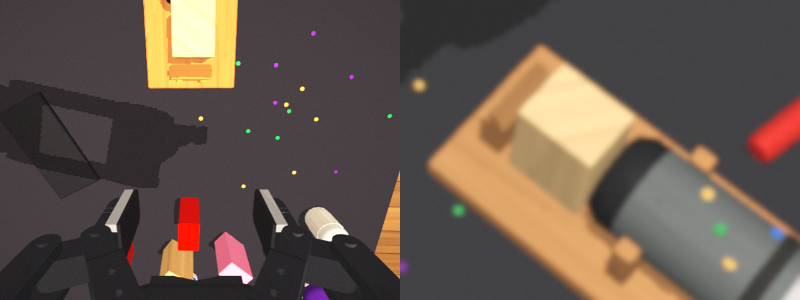

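```bash
python3 -c "
from bench import ctrl;ctrl.hand_in()"
```

```text
the job is handed in; nothing more can be done
```

I put the thick block in the gap and handed the job in at about 14 s. It stands upright on the cradle board with the gripper clear.

- **Choice of block:** The end stop is in the far row, with the brass cover lying between the stop and the tumbler's foot. That makes the gap 68 mm, which the thick block fills.
- **Placing:** I gripped the block across its 46 mm width and lowered it with no noticeable side force. I let go once it stood on the board: z had stopped and the upward force had risen by about 4 N.
- **Last checks:** After release, the wrist-camera fit put the block about 1 mm off centre in x and 1–2 mm off along the gap, relative to the stop. Its yaw was within about 0.2° of the stop. The scene picture shows it square and upright.
- **Disagreements:** The two x estimates for the gap centre differ by about 3 mm (0.5746 m from the board, 0.5777 m from the stop). The block sits at 0.5785 m, so it could be up to 4 mm off centre in x. While the block was still held, two silhouette fits came out poor: the scene camera at the carry and the wrist camera just before release. I ignored the first and used only the force and z from the second.

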